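# Open the screw-capped bath-bar mould and finish the drying rows

## Task

Unscrew the tall ribbed cap from the bath-bar mould, keep hold of it as it comes free, lift it off and stand it, open end down, in the middle of the small plywood board. Then lift the pressed bar out of the mould by its ends, stand it flat on the bare table and let go, take it again by its long sides and put it on the empty kraft-paper slip on the wooden drying board, square with its row. Do not wrench the cap off, let the cap or the bar drop or tip over, or disturb the finished bars, the small amber bottles or the clear shell.

Things in the scene. Friction and masses are not known exactly. Their poses are not given: they have to be found in the camera images.
- mould: Steel mould fixed to the table; origin under its centre, z up. Round base 92 mm across, 12 mm high; threaded neck 53 mm across, flat top at z = 40 mm. On it, hidden by the cap at first, two upright cheeks 28 mm long in x, 4 mm thick, tops at z = 60 mm, inner faces at y = +-10 mm; the bar lies between them along the mould's x, its ends bare.
- cap: White plastic screw cap, a cup open downwards with fine grip ribs: 64 mm across, 55 mm tall, 50 to 100 g. Origin at the centre of its lower rim, z up. It starts screwed home, its rim on the mould's base (z = 12 mm). It turns easily and stays where it is left. Once free of the thread it must rise about 40 mm more to clear the bar and cheeks.
- cap_top (a point): Centre of the cap's flat top, 55 mm above its origin. Right-hand thread: seen from above the cap is turned anticlockwise, a little over one turn (7.2 rad) from home to free, rising 9 mm per turn (1.4 mm per rad, about 10 mm in all). The thread has 2.5 mm of play along its axis.
- bar: The pressed bath bar, a chalk-white block 36 mm long (x), 18 mm wide (y), 20 mm tall, about 30 g. Origin at the centre of its underside, z up. It starts under the cap, on top of the mould's neck (underside at z = 40 mm), between the cheeks, which cover both long sides up to its top. Nothing clamps it (1 mm clear at each side).
- dryer: Wooden drying board fixed to the table, 164 mm (x) by 150 mm (y), 10 mm thick; origin under its centre, z up. At each x end a ledge 8 mm wide stands 20 mm above the board (inner faces at x = +-74 mm); the y sides are open. Bars lie along its x in two rows (y = +-40 mm) of three places (x = -48, 0, 48 mm): five taken, one empty.
- slip: Brown kraft-paper slip, 42 by 24 mm, fixed flat on the drying board in the empty place; origin at its centre on the board's surface (z = 10 mm), x along the row. A bar here has 12 mm to its neighbours in the row and 8 mm to an end ledge: no room for fingers at its ends; at its sides 62 mm to the other row.
- rest: Small square plywood board fixed to the table, 120 by 120 mm, 8 mm thick; origin under its centre. The cap goes on its middle.
- done0: A finished bar on the drying board, the same shape and origin as the bar, 36 mm along x; leave it alone.
- done1: A finished bar on the drying board, the same shape and origin as the bar, 36 mm along x; leave it alone.
- done2: A finished bar on the drying board, the same shape and origin as the bar, 36 mm along x; leave it alone.
- done3: A finished bar on the drying board, the same shape and origin as the bar, 36 mm along x; leave it alone.
- done4: A finished bar on the drying board, the same shape and origin as the bar, 36 mm along x; leave it alone.
- bottle_a: Small amber bottle, 26 mm across, 58 mm tall, origin under its centre; leave alone.
- bottle_b: Another such bottle.
- bottle_c: Another such bottle.
- shell: Clear plastic half-shell, 64 mm across, 30 mm high, origin under its centre; leave alone.
Things that resemble listed ones, but are neither listed nor needed, are in the scene too. Leave any pink look-alike of the cap alone. Several things have the shape of the rest; the one meant has the colours described above.

How it is judged (in metres and radians):
On the way, in this order (a step that is already met when the one before it is completed fails the run):
1. The cap is free of the thread and held clear above the neck, upright (z of cap in the frame of mould above 0.05 m and angle between cap's own z axis and vertical below 0.35 rad and contact force between the fingers and cap above 0.5 N), for 0.1 s.
2. The cap stands open end down in the middle of the plywood board (within 35 mm), let go (horizontal distance between cap and rest below 0.035 m and height (world z) of cap below 0.013 m and angle between cap's own z axis and vertical below 0.1 rad and contact force between the fingers and cap below 0.1 N and linear speed of cap below 0.03 m/s), for 0.2 s.
3. The bar stands flat on the bare table, away from the mould, let go (height (world z) of bar below 0.005 m and angle between bar's own z axis and vertical below 0.1 rad and horizontal distance between bar and mould above 0.055 m and contact force between the fingers and bar below 0.1 N and linear speed of bar below 0.03 m/s), for 0.2 s.
At the end, for the whole second after the job is handed in: The bar lies flat on the paper slip, its centre within 8 mm of the slip's and within 0.15 rad of the row, let go and at rest; the cap stands open end down on the plywood board, its centre within 35 mm of the board's, let go and at rest (all of step 2 and horizontal distance between bar and slip below 0.008 m and angle between the x axis of bar and the x axis of slip, either way round below 0.15 rad and angle between bar's own z axis and vertical below 0.1 rad and height (world z) of bar between 0.007 and 0.014 m and contact force between the fingers and bar below 0.1 N and linear speed of bar below 0.03 m/s); the robot touches nothing.
It fails at once if The cap is wrenched: more than 80 N between the cap and the mould (contact force between cap and mould above 80 N).
It fails at once if The cap tips over or is dropped (it moves faster than 0.45 m/s, about a 10 mm fall, with no finger on it) (angle between cap's own z axis and vertical above 0.8 rad or (contact force between the fingers and cap below 0.1 N and linear speed of cap above 0.45 m/s)).
It fails at once if The bar tips over or is dropped (faster than 0.45 m/s with no finger on it) (angle between bar's own z axis and vertical above 0.8 rad or (contact force between the fingers and bar below 0.1 N and linear speed of bar above 0.45 m/s)).
It fails at once if A finished bar is pushed more than 10 mm (distance of any of done0, done1, done2, done3, done4 from where it was at the start of the episode above 0.01 m).
It fails at once if An amber bottle or the clear shell is pushed more than 40 mm (distance of any of bottle_a, bottle_b, bottle_c, shell from where it was at the start of the episode above 0.04 m).
It also fails if it takes over 72 s, if anything falls off the work surface, if the arm or the gripper's body presses on something with over 40 N, if the wrist force passes 120 N, or if a joint passes its speed limit or range.

## Robot

A 6-joint arm with a two-finger parallel gripper is mounted at the origin on the work surface. World frame = base frame: x ahead of the robot, y to its left, z up, the work surface at z = 0. Lengths are in m, angles in degrees, forces in N, time in s.
With the tool pointing down it reaches from about 0.375 to 0.9 m from the base axis. Payload 3.1 kg.
Tool frame: the origin (TCP) lies on the centre line of the jaws, within the pads' length; the fingertips stand 25 mm ahead of it and the grasp point (between the pads) lies 6 mm ahead of it; y points along the fingers, x is the direction in which the jaws open and shut, and the axes are right-handed (so a half turn about y gives the same grasp; the last joint's range is limited). The gripper opens to 87 mm and grips with 3 to 60 N. Pads are 19 mm wide; open, the fingers measure 117 mm over their backs; the gripper's body (75 mm by 190 mm) begins 51 mm behind the grasp point.
Start: joints at [-84.368, 30.224, 82.088, -0, 67.689, -10.227], TCP at [0.171, -0.601, 0.248] pointing down, gripper open.
Joint ranges: [-176.69, 176.69], [-43.24, 126.21], [12.49, 139.97], [-82, 262], [0, 151.66], [-163.58, 163.58]. Speed limits (degrees/s): [159.86, 159.86, 180, 180, 180, 180].

## Interface

Orientations are given as a 3x3 rotation matrix whose columns are the frame's x, y, z axes.
In Python, from rig import * gives the robot as it stands.
- The arm moves only by the tool play_rows, never from a script. Its argument "commands" is a list of rows, each a list of 2 entries, a list of its own where there are three numbers: the shift along the world's x, y, z in m, then the turn, a rotation vector about the world's x, y, z in rad. A call has 1 to 10 rows; each row is the pose to reach, as a shift and turn from the pose commanded when the call began; what a row does not reach only later rows make up. A row lasts 1/8 s, in which the tool goes at most 62.5 mm and 10.7 degrees, less where a joint would pass 70% of its speed; a pose out of reach is approached as far as the arm can. A call with a gripper value outside its range is refused whole. "gripper" is the finger opening in m, from 0 to 0.087, set as the call begins (left out, the last holds). The fingers move at their own pace and stop on an object; the grip force is fixed at half the most. Time passes only in rows, so rows that repeat a pose let the fingers close. It gives the time, the measured TCP pose, the force and the opening at its end, in the units of the state.
- read_state(): the state, without advancing time (a new reading comes with each control period).
- capture(name): name is "side" or "top"; returns a dict with "frame" (400x640x3 uint8, red, green, blue), "depth" (400x640 float32, m along the optical axis (not along the pixel's ray), 0 where there is no reading), "mtx" (3x3 intrinsics, pixels), "cam_to_world" (4x4, takes a point from camera to world coordinates). Camera axes: x right, y down, z forward; pixel columns grow to the right and rows downward; lengths in m; the calibration is good to about 2 mm. A picture is of the moment at which its call begins.
- hand_in(): hands the job in, once; it reports no verdict.
The state is a dict: "time_s": time; "joint_positions": joint angles; "qvel": joint speeds; "tau": joint torques, N m; "position": TCP position; "tcp_rot": TCP orientation; "force": force on the tool from outside, world axes, zero at the start; "moment": the same for the moment, N m; "opening": opening from 0.0 (shut) to 1.0 (fully open).
Only numpy, scipy, OpenCV 4.12 (cv2) and the standard library are available. Lean on these libraries where they do the work, as an engineer would, in place of code of your own. Each camera call takes 0.05 s, during which the arm holds its last target. There are 200 camera calls.

## Working session

There is one attempt and no reset: what is moved stays moved. The work goes in short steps, Python scripts to look and compute and a tool call to move; the robot and the scene stay as the last step left them, time stands still between calls to the robot, and variables do not carry over. Pictures are saved under pics/ and viewed, about 8 in all and at most 12, crops included, and the job is handed in when it is done.

Besides the shell and the picture viewer there is one more tool, called by a JSON object that holds its "name" and its "arguments". play_rows: Moves the arm, as the interface text tells. Its arguments: {"type":"object","properties":{"commands":{"type":"array"},"gripper":{"type":"number"}},"required":["commands"]}

```bash
mkdir -p pics; python3 - <<'E'
from rig import *
import cv2,pickle
d={n:capture(n) for n in("top","side")}
pickle.dump(d,open("d0.pkl","wb"))
for n in d:
    cv2.imwrite(f"pics/{n}0.png",d[n]["frame"][:,:,::-1]); print(n,d[n]["mtx"],d[n]["cam_to_world"].round(4))
print(read_state())
E
```

```text
top [[420.39629977   0.         318.24557709]
 [  0.         420.39629977 205.60499435]
 [  0.           0.           1.        ]] [[-0.1304 -0.9705  0.2028  0.3774]
 [-0.9915  0.1266 -0.0317  0.0854]
 [ 0.0051 -0.2052 -0.9787  1.0169]
 [ 0.      0.      0.      1.    ]]
side [[364.94420036   0.         322.05756365]
 [  0.         364.94420036 200.55022683]
 [  0.           0.           1.        ]] [[ 0.927  -0.2838  0.2454  0.3726]
 [-0.375  -0.6832  0.6265 -0.4644]
 [-0.0101 -0.6728 -0.7398  0.702 ]
 [ 0.      0.      0.      1.    ]]
{'time_s': 0.1, 'joint_positions': array([-8.43685265e+01,  3.02739930e+01,  8.21471378e+01,  5.55568521e-04,
        6.76903473e+01, -1.02266876e+01]), 'qvel': array([ 0.13543835, -0.1135445 , -0.15317595, -0.00515987,  0.06501024,
        0.0616837 ]), 'tau': array([-5.92801712e-06, -4.40985525e+01, -1.77150464e+01,  6.35025487e-02,
        5.33621467e-02, -4.29395084e-05]), 'position': array([ 0.17076315, -0.60059845,  0.24667624]), 'tcp_rot': array([[ 2.73253134e-01, -1.81999169e-04,  9.61942146e-01],
       [-9.61940260e-01,  1.93714731e-03,  2.73252965e-01],
       [-1.91315545e-03, -9.99998107e-01,  3.54259246e-04]]), 'force': array([-0.5821157 ,  0.18286217,  0.29492027]), 'moment': array([-0.03876693,  0.04245985,  0.02268421]), 'opening': 1.0020014847874732}
```

View pics/top0.png

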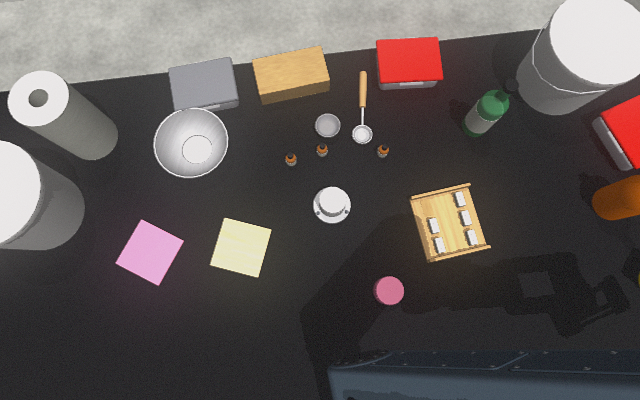

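View pics/side0.png

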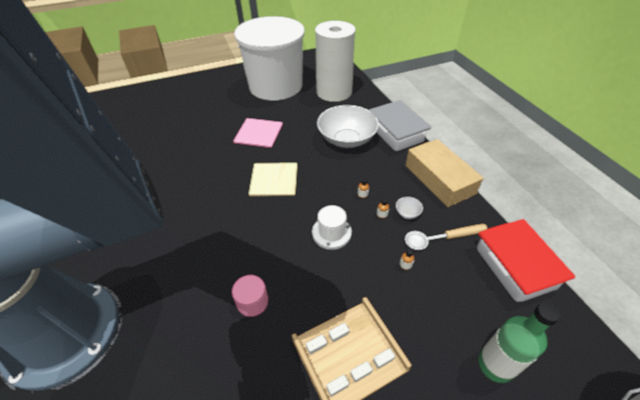

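```bash
cat > h.py <<'E'
import numpy as np,cv2
def ray(c,uv,z):
    uv=np.atleast_2d(np.asarray(uv,float)); K=c["mtx"];T=c["cam_to_world"]
    d=np.c_[(uv-K[[0,1],[2,2]])/K[0,0],np.ones(len(uv))]@T[:3,:3].T
    return T[:3,3]+d*((z-T[2,3])/d[:,2])[:,None]
def cloud(c):
    h,w=c["depth"].shape; v,u=np.mgrid[:h,:w]; K=c["mtx"]; Z=c["depth"]
    p=np.dstack([(u-K[0,2])/K[0,0]*Z,(v-K[1,2])/K[1,1]*Z,Z])
    return p@c["cam_to_world"][:3,:3].T+c["cam_to_world"][:3,3]
def box(m):
    m=np.ascontiguousarray(m.astype(np.uint8)); n,l,s,ce=cv2.connectedComponentsWithStats(m)
    k=1+s[1:,4].argmax(); return l==k
E
python3 - <<'E'
import pickle
from h import *
d=pickle.load(open("d0.pkl","rb"))
R={"top":{"cap":(312,185,352,225),"rest":(205,212,275,282),"dryer":(405,178,495,265)},
"side":{"cap":(308,202,356,250),"rest":(245,158,303,200),"dryer":(285,290,415,400)}}
for n,c in d.items():
    P=cloud(c); hsv=cv2.cvtColor(c["frame"],cv2.COLOR_RGB2HSV)
    for o,(a,b,e,f) in R[n].items():
        p=P[b:f,a:e].reshape(-1,3); hs=hsv[b:f,a:e].reshape(-1,3)
        print(n,o,"zmax",np.percentile(p[:,2],[1,50,90,99]).round(3))
        if o=="cap":
            for lo,hi in((.062,.075),(.008,.016)):
                q=p[(p[:,2]>lo)&(p[:,2]<hi)]
                if len(q): print(len(q),q.mean(0).round(4),cv2.minEnclosingCircle(q[:,:2].astype(np.float32)*1000))
        elif o=="rest":
            q=p[(p[:,2]>.004)&(hs[:,2]>100)]; print(cv2.minAreaRect(q[:,:2].astype(np.float32)*1000),q[:,2].mean())
        else:
            q=p[(p[:,2]>.006)&(hs[:,2]>80)]; print(cv2.minAreaRect(q[:,:2].astype(np.float32)*1000))
            m=(hsv[b:f,a:e,1]<45)&(hsv[b:f,a:e,2]>150)
            k,l,s,ce=cv2.connectedComponentsWithStats(m.astype(np.uint8))
            for i in range(1,k):
                if s[i,4]>15:
                    q=P[b:f,a:e][l==i]; t=q[q[:,2]>.022]
                    print(s[i,4],ce[i]+[a,b],t.mean(0).round(4) if len(t) else q.mean(0))
            m=(p[:,2]>.006)&(p[:,2]<.014)&(hs[:,1]>60); 
c=d["top"]; big=cv2.resize(c["frame"][170:275,300:500],None,fx=4,fy=4,interpolation=cv2.INTER_CUBIC); cv2.imwrite("pics/z.png",big[:,:,::-1])
E
```

```text
top cap zmax [-0.004  0.012  0.067  0.07 ]
556 [0.5846 0.0197 0.0662] ((584.7540283203125, 19.865564346313477), 31.853515625)
389 [0.5719 0.0228 0.0116] ((584.9636840820312, 19.47418975830078), 45.71627426147461)
top rest zmax [-0.004  0.004  0.009  0.011]
((483.7660217285156, 184.28765869140625), (264.2585144042969, 120.76652526855469), 67.47362518310547) 0.00907285155473516
top dryer zmax [-0.004  0.007  0.028  0.032]
((486.66217041015625, -117.07244873046875), (166.19859313964844, 429.0610656738281), 7.188767433166504)
101 [460.14851485 198.34653465] [ 0.5555 -0.2886  0.0292]
106 [466.14150943 217.32075472] [ 0.508  -0.2936  0.029 ]
104 [434.03846154 225.00961538] [ 0.4984 -0.2109  0.0387]
109 [472.23853211 236.78899083] [ 0.4601 -0.2983  0.0294]
107 [439.86915888 244.54205607] [ 0.4507 -0.2131  0.0476]
side cap zmax [-0.002  0.011  0.068  0.07 ]
494 [0.5856 0.0191 0.0677] ((586.6494140625, 20.679964065551758), 32.236854553222656)
397 [0.5783 0.004  0.0125] ((586.3117065429688, 19.851469039916992), 45.9654655456543)
side rest zmax [-0.002  0.007  0.01   0.012]
((421.466064453125, -64.63412475585938), (795.2705688476562, 127.3099365234375), 73.93521881103516) 0.012708050046343487
side dryer zmax [-0.002  0.008  0.029  0.032]
((494.50103759765625, -320.69036865234375), (322.1839904785156, 195.43960571289062), 80.9266586303711)
217 [338.46082949 331.31797235] [ 0.4995 -0.2154  0.0334]
227 [315.90748899 343.2246696 ] [ 0.452  -0.2214  0.0364]
248 [383.74193548 357.51209677] [ 0.5559 -0.2885  0.0301]
264 [361.03409091 370.83333333] [ 0.5062 -0.2963  0.0408]
280 [337.26785714 384.71785714] [ 0.4604 -0.299   0.0324]
```

View pics/z.png

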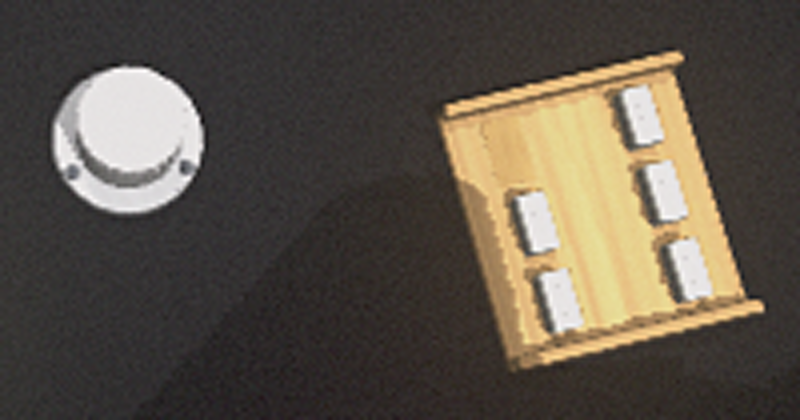

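{"name": "play_rows", "arguments": {"commands": [[[0.033,0.0497,-0.008],[0,0,-0.12]],[[0.066,0.0994,-0.016],[0,0,-0.24]],[[0.099,0.149,-0.024],[0,0,-0.36]],[[0.132,0.199,-0.032],[0,0,-0.48]],[[0.165,0.2485,-0.04],[0,0,-0.6]],[[0.198,0.298,-0.05],[0,0,-0.72]],[[0.231,0.348,-0.06],[0,0,-0.84]],[[0.264,0.398,-0.07],[0,0,-0.96]],[[0.297,0.447,-0.08],[0,0,-1.08]],[[0.33,0.497,-0.09],[0,0,-1.2]]], "gripper": 0.087}}

```text
time_s: 1.35
position: [0.5018, -0.1025, 0.1571]
tcp_rot: [[-0.8, 0.0, 0.6], [-0.6, -0.0, -0.8], [0.0, -1.0, 0.0]]
force: [1.1, -0.9, -0.0]
opening: 1.002
```

```bash
python3 - <<'E'
from rig import *
import pickle
from h import *
s=read_state(); print(s["time_s"],s["position"],np.degrees(np.arctan2(s["tcp_rot"][1,0],s["tcp_rot"][0,0])),s["joint_positions"].round(1))
c=capture("top"); cv2.imwrite("pics/t1.png",c["frame"][:,:,::-1])
d=pickle.load(open("d0.pkl","rb"))["top"]; hsv=cv2.cvtColor(d["frame"],cv2.COLOR_RGB2HSV)
a,b,e,f=205,212,275,282
m=box(hsv[b:f,a:e,2]>120); pts=np.argwhere(m)[:,::-1]+[a,b]
q=ray(d,pts,.008); print("rest",cv2.minAreaRect(q[:,:2].astype(np.float32)*1000),q.mean(0),np.median(d["frame"][b:f,a:e][m],0))
E
```

```text
1.35 [ 0.50175106 -0.10253236  0.15709888] -143.12837617593016 [-24.1  29.4 103.2  -0.   47.4 119.1]
rest ((510.7222900390625, 250.88473510742188), (121.08633422851562, 119.63528442382812), 68.31303405761719) [0.51003601 0.2509864  0.008     ] [231. 228. 193.]
```

View pics/t1.png

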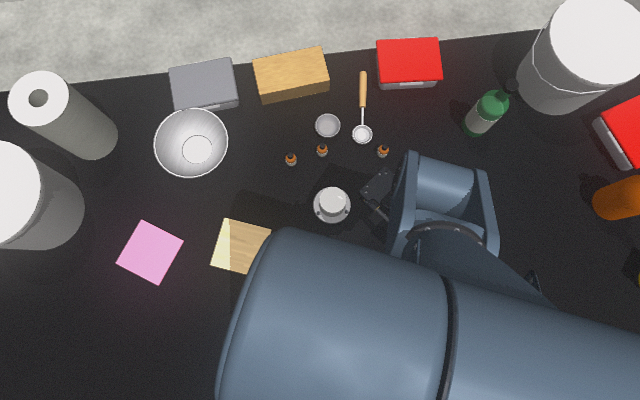

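{"name": "play_rows", "arguments": {"commands": [[[0.03,0.042,-0.01],[0,0,0]],[[0.06,0.085,-0.02],[0,0,0]],[[0.0843,0.1225,-0.03],[0,0,0]],[[0.0843,0.1225,-0.055],[0,0,0]],[[0.0843,0.1225,-0.08],[0,0,0]],[[0.0843,0.1225,-0.104],[0,0,0]],[[0.0843,0.1225,-0.104],[0,0,0]]]}}

```text
time_s: 2.28
position: [0.5833, 0.0184, 0.0516]
tcp_rot: [[-0.797, -0.005, 0.604], [-0.604, 0.001, -0.797], [0.004, -1.0, -0.004]]
force: [0.3, 0.2, -0.4]
opening: 0.998
```

{"name": "play_rows", "arguments": {"commands": [[[0,0,0],[0,0,0]],[[0,0,0],[0,0,0]],[[0,0,0],[0,0,0]],[[0,0,0],[0,0,0]],[[0,0,0],[0,0,0]]], "gripper": 0.05}}

```text
time_s: 2.9
position: [0.5859, 0.0183, 0.0545]
tcp_rot: [[-0.798, 0.002, 0.603], [-0.603, -0.0, -0.798], [-0.001, -1.0, 0.001]]
force: [0.1, 0.7, 6.1]
opening: 0.722
```

```bash
python3 - <<'E'
from rig import *
from h import *
s=read_state(); print({k:s[k] if np.isscalar(s[k]) else np.round(s[k],3) for k in s})
E
```

```text
{'time_s': 2.9, 'joint_positions': array([-9.13500e+00,  4.30270e+01,  9.55210e+01,  1.30000e-02,
        4.13360e+01,  1.33761e+02]), 'qvel': array([ 0.114,  0.094, -0.023,  0.065,  0.116, -0.043]), 'tau': array([-1.7200e-01, -4.2055e+01, -8.7810e+00, -1.4200e-01, -9.4000e-02,
       -3.1000e-02]), 'position': array([0.586, 0.018, 0.054]), 'tcp_rot': array([[-0.798,  0.002,  0.603],
       [-0.603, -0.   , -0.798],
       [-0.001, -1.   ,  0.001]]), 'force': array([0.064, 0.7  , 6.133]), 'moment': array([ 0.28 , -0.019,  0.01 ]), 'opening': 0.7224291849190985}
```

{"name": "play_rows", "arguments": {"commands": [[[0,0,0.0002],[0,0,0.18]],[[0,0,0.0005],[0,0,0.36]],[[0,0,0.0008],[0,0,0.54]],[[0,0,0.001],[0,0,0.72]],[[0,0,0.0013],[0,0,0.9]],[[0,0,0.0015],[0,0,1.08]],[[0,0,0.0018],[0,0,1.26]],[[0,0,0.0021],[0,0,1.44]],[[0,0,0.0023],[0,0,1.62]],[[0,0,0.0026],[0,0,1.8]]]}}

```text
time_s: 4.15
position: [0.5869, 0.0223, 0.0563]
tcp_rot: [[0.77, 0.005, 0.639], [-0.639, 0.006, 0.77], [-0.0, -1.0, 0.008]]
force: [5.7, 15.4, -0.8]
opening: 0.726
```

```bash
cat > st.py <<'E'
from rig import *
import numpy as np
s=read_state(); R=s["tcp_rot"]
print("t",round(s["time_s"],2),"p",s["position"].round(4),"yaw",np.degrees(np.arctan2(R[1,0],R[0,0])).round(1),"q",s["joint_positions"].round(1),"F",s["force"].round(1),"M",s["moment"].round(2),"open",round(s["opening"]*87,1))
E
python3 st.py
```

```text
t 4.15 p [0.5869 0.0223 0.0563] yaw -39.7 q [-8.9 42.9 95.4  0.6 41.5 30.3] F [ 5.7 15.4 -0.8] M [ 2.69 -0.95 -0.23] open 63.2
```

{"name": "play_rows", "arguments": {"commands": [[[0.0007,0.004,0.0002],[0,0,0.18]],[[0.0003,0.0043,0.0005],[0,0,0.36]],[[-0.0002,0.0045,0.0008],[0,0,0.54]],[[-0.0006,0.0047,0.001],[0,0,0.72]],[[-0.001,0.0047,0.0013],[0,0,0.9]],[[-0.0014,0.0047,0.0015],[0,0,1.08]],[[-0.0018,0.0045,0.0018],[0,0,1.26]],[[-0.0023,0.0043,0.0021],[0,0,1.44]],[[-0.0027,0.0041,0.0023],[0,0,1.62]],[[-0.003,0.0038,0.0026],[0,0,1.8]]]}}

```text
time_s: 5.4
position: [0.5816, 0.0222, 0.0584]
tcp_rot: [[0.443, -0.001, -0.897], [0.897, 0.0, 0.443], [-0.0, -1.0, 0.001]]
force: [-0.1, 0.7, -0.6]
opening: 0.724
```

```bash
python3 st.py
```

```text
t 5.4 p [0.5816 0.0222 0.0584] yaw 63.7 q [ -8.8  42.5  95.9  -0.   41.6 -72.5] F [-0.1  0.7 -0.6] M [ 0.08 -0.15  0.01] open 62.9
```

{"name": "play_rows", "arguments": {"commands": [[[-0.0002,-0.0004,0.0002],[0,0,0.18]],[[-0.0003,-0.0008,0.0005],[0,0,0.36]],[[-0.0005,-0.0012,0.0008],[0,0,0.54]],[[-0.0006,-0.0016,0.001],[0,0,0.72]],[[-0.0005,-0.002,0.0013],[0,0,0.9]],[[-0.0003,-0.0025,0.0015],[0,0,1.08]],[[-0.0002,-0.0029,0.0018],[0,0,1.26]],[[0,-0.0033,0.002],[0,0,1.4]],[[0,-0.0033,0.002],[0,0,1.4]]]}}

```text
time_s: 6.52
position: [0.5818, 0.0188, 0.0605]
tcp_rot: [[-0.804, -0.001, -0.595], [0.595, 0.0, -0.804], [0.001, -1.0, 0.0]]
force: [-0.1, 0.5, -0.2]
opening: 0.722
```

{"name": "play_rows", "arguments": {"commands": [[[0,0,0],[0,0,0]],[[0,0,0],[0,0,0]],[[0,0,0],[0,0,0]]], "gripper": 0.087}}

```text
time_s: 6.9
position: [0.5821, 0.0188, 0.0608]
tcp_rot: [[-0.804, -0.0, -0.594], [0.594, 0.0, -0.804], [0.0, -1.0, 0.0]]
force: [0.5, 0.5, -0.3]
opening: 0.955
```

```bash
python3 st.py
```

```text
t 6.9 p [0.5821 0.0188 0.0608] yaw 143.6 q [  -9.1   42.3   95.9   -0.    41.8 -152.7] F [ 0.5  0.5 -0.3] M [ 0.16 -0.09  0.03] open 83.1
```

{"name": "play_rows", "arguments": {"commands": [[[0.0023,0.002,0],[0,0,-0.18]],[[0.0023,0.002,0],[0,0,-0.36]],[[0.0023,0.002,0],[0,0,-0.54]],[[0.0023,0.002,0],[0,0,-0.72]],[[0.0023,0.002,0],[0,0,-0.9]],[[0.0023,0.002,0],[0,0,-1.08]],[[0.0023,0.002,0],[0,0,-1.26]],[[0.0023,0.002,0],[0,0,-1.44]]]}}

```text
time_s: 7.9
position: [0.5844, 0.0208, 0.0608]
tcp_rot: [[0.489, -0.0, -0.872], [0.872, -0.0, 0.489], [-0.0, -1.0, -0.0]]
force: [-0.2, -0.4, -0.8]
opening: 0.998
```

{"name": "play_rows", "arguments": {"commands": [[[0,0,0],[0,0,-0.18]],[[0,0,0],[0,0,-0.36]],[[0,0,0],[0,0,-0.54]],[[0,0,0],[0,0,-0.72]],[[0,0,0],[0,0,-0.9]],[[0,0,0],[0,0,-1.08]],[[0,0,0],[0,0,-1.26]],[[0,0,0],[0,0,-1.26]]]}}

```text
time_s: 8.9
position: [0.5844, 0.0208, 0.0608]
tcp_rot: [[0.982, 0.0, 0.191], [-0.191, -0.0, 0.982], [0.0, -1.0, -0.0]]
force: [0.1, -0.8, -0.1]
opening: 0.996
```

{"name": "play_rows", "arguments": {"commands": [[[0,0,0],[0,0,0]],[[0,0,0],[0,0,0]],[[0,0,0],[0,0,0]],[[0,0,0],[0,0,0]],[[0,0,0],[0,0,0]]], "gripper": 0.05}}

```text
time_s: 9.52
position: [0.5844, 0.0208, 0.0608]
tcp_rot: [[0.981, -0.0, 0.193], [-0.193, 0.0, 0.981], [-0.0, -1.0, 0.0]]
force: [-0.7, 0.1, 0.2]
opening: 0.724
```

```bash
python3 st.py
```

```text
t 9.53 p [0.5844 0.0208 0.0608] yaw -11.1 q [-8.9 42.4 95.5  0.  42.1  2.2] F [-0.7  0.1  0.2] M [-0.06 -0.09 -0.  ] open 63.0
```

{"name": "play_rows", "arguments": {"commands": [[[0,0,0.0002],[0,0,0.18]],[[0,0,0.0005],[0,0,0.36]],[[0,0,0.0008],[0,0,0.54]],[[0,0,0.001],[0,0,0.72]],[[0,0,0.0013],[0,0,0.9]],[[0,0,0.0015],[0,0,1.08]],[[0,0,0.0018],[0,0,1.26]],[[0,0,0.0021],[0,0,1.44]],[[0,0,0.0023],[0,0,1.62]],[[0,0,0.0026],[0,0,1.8]]]}}

```text
time_s: 10.78
position: [0.5848, 0.0208, 0.0634]
tcp_rot: [[-0.041, 0.001, -0.999], [0.999, -0.0, -0.041], [-0.0, -1.0, -0.001]]
force: [0.6, -0.1, -0.5]
opening: 0.722
```

{"name": "play_rows", "arguments": {"commands": [[[0,0,0.0002],[0,0,0.18]],[[0,0,0.0005],[0,0,0.36]],[[0,0,0.0008],[0,0,0.54]],[[0,0,0.001],[0,0,0.72]],[[0,0,0.0013],[0,0,0.9]],[[0,0,0.0015],[0,0,0.9]],[[0,0,0.003],[0,0,0.9]]]}}

```text
time_s: 11.65
position: [0.5844, 0.0211, 0.0661]
tcp_rot: [[-0.803, -0.0, -0.596], [0.596, 0.0, -0.803], [0.0, -1.0, -0.0]]
force: [0.8, 2.3, -2.7]
opening: 0.725
```

```bash
python3 st.py
```

```text
t 11.65 p [0.5844 0.0211 0.0661] yaw 143.4 q [  -8.9   41.9   95.4    0.    42.7 -152.3] F [ 0.8  2.3 -2.7] M [ 0.41 -0.24  0.02] open 63.1
```

{"name": "play_rows", "arguments": {"commands": [[[0,0,0.001],[0,0,0]],[[0,0,0.002],[0,0,0]],[[0,0,0.002],[0,0,0]]]}}

```text
time_s: 12.02
position: [0.5845, 0.021, 0.0685]
tcp_rot: [[-0.804, 0.0, -0.594], [0.594, 0.0, -0.804], [-0.0, -1.0, -0.0]]
force: [0.8, 2.5, -0.6]
opening: 0.724
```

```bash
python3 st.py
```

```text
t 12.03 p [0.5845 0.021  0.0685] yaw 143.6 q [  -8.9   41.7   95.4    0.    42.9 -152.5] F [ 0.8  2.5 -0.6] M [ 0.57 -0.28  0.01] open 63.0
```

{"name": "play_rows", "arguments": {"commands": [[[0,0,0.004],[0,0,0]],[[0,0,0.01],[0,0,0]],[[0,0,0.018],[0,0,0]],[[0,0,0.027],[0,0,0]],[[0,0,0.037],[0,0,0]],[[0,0,0.048],[0,0,0]],[[0,0,0.06],[0,0,0]],[[0,0,0.07],[0,0,0]],[[0,0,0.07],[0,0,0]]]}}

```text
time_s: 13.15
position: [0.5851, 0.0207, 0.1395]
tcp_rot: [[-0.805, 0.002, -0.594], [0.594, -0.0, -0.805], [-0.002, -1.0, -0.001]]
force: [0.5, -0.0, -0.5]
opening: 0.726
```

```bash
python3 st.py; python3 - <<'E'
from rig import *
from h import *
c=capture("side"); cv2.imwrite("pics/s2.png",cv2.resize(c["frame"][80:300,200:500],None,fx=2.5,fy=2.5)[:,:,::-1])
E
```

```text
t 13.15 p [0.5851 0.0207 0.1395] yaw 143.6 q [  -8.9   35.3   93.4   -0.    51.2 -152.5] F [ 0.5 -0.  -0.5] M [ 0.16 -0.1  -0.01] open 63.2
```

View pics/s2.png

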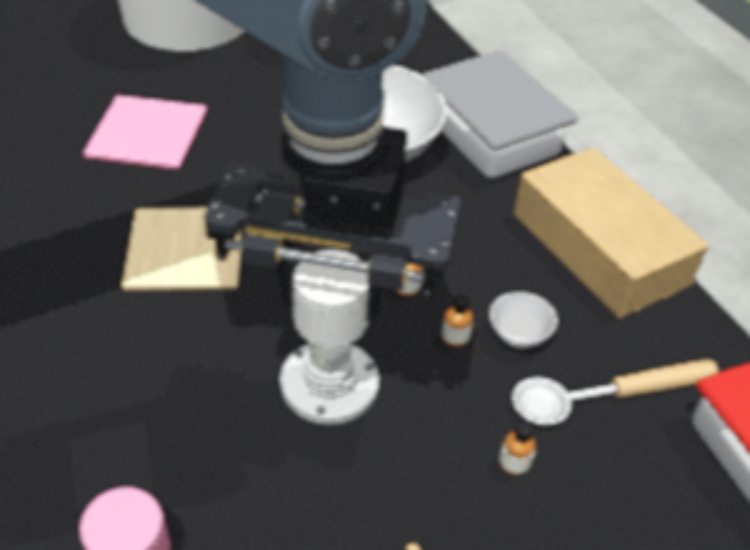

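{"name": "play_rows", "arguments": {"commands": [[[-0.005,0.015,0],[0,0,0]],[[-0.017,0.053,0],[0,0,0]],[[-0.032,0.1,0],[0,0,0]],[[-0.048,0.15,0],[0,0,0]],[[-0.063,0.195,-0.01],[0,0,0]],[[-0.071,0.22,-0.025],[0,0,0]],[[-0.074,0.23,-0.045],[0,0,0]],[[-0.074,0.23,-0.065],[0,0,0]],[[-0.074,0.23,-0.08],[0,0,0]],[[-0.074,0.23,-0.083],[0,0,0]]]}}

```text
time_s: 14.45
position: [0.5093, 0.2508, 0.0541]
tcp_rot: [[-0.805, -0.003, -0.594], [0.594, -0.001, -0.805], [0.002, -1.0, 0.002]]
force: [-0.6, -0.0, -0.9]
opening: 0.719
```

```bash
python3 st.py; python3 - <<'E'
from rig import *
from h import *
c=capture("side"); cv2.imwrite("pics/s3.png",cv2.resize(c["frame"][110:250,210:400],None,fx=4,fy=4)[:,:,::-1])
c=capture("top"); import pickle; pickle.dump(c,open("t3.pkl","wb"))
P=cloud(c); cv2.imwrite("pics/t3.png",np.hstack([cv2.resize(c["frame"][170:240,297:367],None,fx=6,fy=6,interpolation=cv2.INTER_CUBIC),cv2.resize(c["frame"][170:270,400:500],(420,420),interpolation=cv2.INTER_CUBIC)])[:,:,::-1])
E
```

```text
t 14.45 p [0.5093 0.2508 0.0541] yaw 143.6 q [  14.9   42.3   98.1    0.    39.8 -128.7] F [-0.6 -0.  -0.9] M [ 0.15 -0.1   0.02] open 62.5
```

View pics/t3.png

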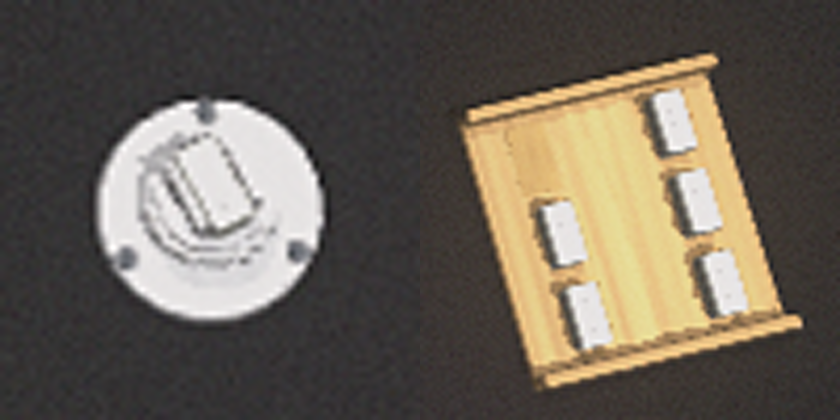

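View pics/s3.png

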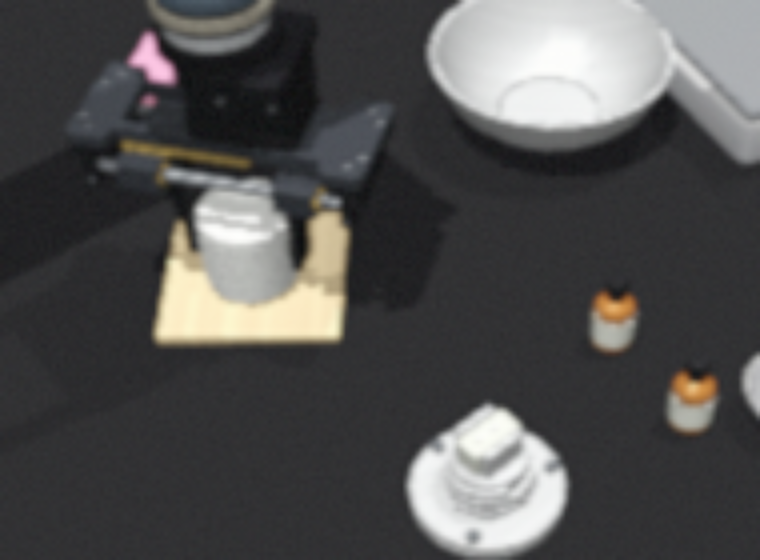

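{"name": "play_rows", "arguments": {"commands": [[[0,0,-0.001],[0,0,0]],[[0,0,-0.002],[0,0,0]],[[0,0,-0.003],[0,0,0]],[[0,0,-0.003],[0,0,0]]]}}

```text
time_s: 15.05
position: [0.5105, 0.2508, 0.0525]
tcp_rot: [[-0.805, 0.0, -0.594], [0.594, 0.0, -0.805], [-0.0, -1.0, -0.0]]
force: [-1.0, 0.2, -0.9]
opening: 0.725
```

```bash
python3 st.py; python3 - <<'E'
from h import *
import pickle
c=pickle.load(open("t3.pkl","rb")); P=cloud(c)
q=P[185:225,312:355].reshape(-1,3); t=q[(q[:,2]>.054)&(q[:,2]<.068)]
print(len(t),t.mean(0),np.median(t,0),cv2.minAreaRect(t[:,:2].astype(np.float32)*1000)); u,s,v=np.linalg.svd(t[:,:2]-t[:,:2].mean(0)); print(v[0],s/np.sqrt(len(t))*np.sqrt(12))
b=q[(q[:,2]>.008)&(q[:,2]<.016)]; print("base",cv2.minEnclosingCircle(b[:,:2].astype(np.float32)*1000))
k=ray(c,[(297+x/6,170+y/6) for x,y in((197,143),(235,218))],.06); print(k, np.degrees(np.arctan2(*(k[0]-k[1])[1::-1])),k.mean(0))
g=cv2.cvtColor(c["frame"],cv2.COLOR_RGB2GRAY)
print(g[188:214,318:346])
# dryer
hsv=cv2.cvtColor(c["frame"],cv2.COLOR_RGB2HSV); a,b0,e,f=400,178,500,270
sub=P[b0:f,a:e]; w=(hsv[b0:f,a:e,1]>60)&(hsv[b0:f,a:e,2]>110)|(sub[:,:,2]>.02)
m=box(w)
for lo,hi in((-1,.015),(.026,.036)):
    p=sub[m&(sub[:,:,2]>lo)&(sub[:,:,2]<hi)]; print("dryer",cv2.minAreaRect(p[:,:2].astype(np.float32)*1000))
for x in "":pass
kk,l,s,ce=cv2.connectedComponentsWithStats(((hsv[b0:f,a:e,1]<45)&(hsv[b0:f,a:e,2]>170)).astype(np.uint8))
for i in range(1,kk):
    if s[i,4]>15:
        p=sub[l==i]; p=p[(p[:,2]>.025)&(p[:,2]<.036)]; print(s[i,4],np.median(p,0).round(4),p.mean(0).round(4),ray(c,ce[i]+[a,b0],.03).round(4))
E
```

```text
t 15.05 p [0.5105 0.2508 0.0525] yaw 143.6 q [  14.9   42.5   98.1   -0.    39.4 -128.7] F [-1.   0.2 -0.9] M [ 0.12 -0.08 -0.01] open 63.1
166 [0.58467511 0.01991828 0.0588348 ] [0.58507839 0.01995996 0.0589591 ] ((585.0621337890625, 19.74994468688965), (35.42230987548828, 28.15524673461914), 20.30073356628418)
[-0.94162615 -0.33666035] [0.03427447 0.02744336]
base ((585.2357177734375, 19.696638107299805), 45.95000076293945)
[[0.60002856 0.02383343 0.06      ]
 [0.56852954 0.01329006 0.06      ]] 18.506456630051616 [0.58427905 0.01856174 0.06      ]
[[ 55  49  49  44  71 126 182 235 232 235 225 153 111 113 147 225 233 232
  233 234 228 164  68  45  45  52  53  57]
 [ 52  49  42  64 163 234 232 232 231 230 230 215  91 111 135 204 230 229
  230 230 233 231 228 169  67  40  50  50]
 [ 46  67 158 237 231 233 230 229 228 230 229 226 169 141 182 230 229 227
  228 228 228 230 232 233 221 107  43  47]
 [ 71 163 236 233 229 227 227 229 230 231 232 232 232 231 230 229 228 228
  229 227 228 228 226 229 234 226 150  41]
 [162 234 231 229 228 229 230 223 175 197 225 183 192 145 209 224 230 228
 
[... 2427 characters left out ...]
 182 152 168 168 175 178 157
  198 117 164 217 216 220 229 229 224 165]]
dryer ((500.857421875, -254.66783142089844), (155.52703857421875, 151.320556640625), 5.787491798400879)
dryer ((504.1354675292969, -254.32098388671875), (164.2001953125, 150.3404541015625), 5.963200092315674)
96 [ 0.5556 -0.2888  0.0298] [ 0.5554 -0.2886  0.0297] [[ 0.5555 -0.2884  0.03  ]]
100 [ 0.5082 -0.2938  0.0297] [ 0.5083 -0.2936  0.0295] [[ 0.5081 -0.2934  0.03  ]]
101 [ 0.4997 -0.214   0.0293] [ 0.4996 -0.2141  0.0293] [[ 0.4995 -0.2138  0.03  ]]
105 [ 0.4598 -0.2987  0.0294] [ 0.46   -0.2986  0.0294] [[ 0.4599 -0.2984  0.03  ]]
104 [ 0.4516 -0.219   0.0297] [ 0.4518 -0.2188  0.0297] [[ 0.4519 -0.2187  0.03  ]]
```

{"name": "play_rows", "arguments": {"commands": [[[0,0,-0.001],[0,0,0]],[[0,0,-0.001],[0,0,0]],[[0,0,-0.001],[0,0,0]]]}}

```text
time_s: 15.42
position: [0.5104, 0.2508, 0.0513]
tcp_rot: [[-0.805, -0.0, -0.594], [0.594, -0.0, -0.805], [0.0, -1.0, 0.0]]
force: [-0.3, 0.0, -0.3]
opening: 0.729
```

{"name": "play_rows", "arguments": {"commands": [[[0,0,-0.001],[0,0,0]],[[0,0,-0.001],[0,0,0]],[[0,0,-0.001],[0,0,0]]]}}

```text
time_s: 15.8
position: [0.5104, 0.2508, 0.0509]
tcp_rot: [[-0.805, 0.0, -0.594], [0.594, 0.0, -0.805], [-0.0, -1.0, -0.0]]
force: [-1.9, -0.7, 5.2]
opening: 0.728
```

{"name": "play_rows", "arguments": {"commands": [[[0,0,0.001],[0,0,0]],[[0,0,0.001],[0,0,0]],[[0,0,0.001],[0,0,0]],[[0,0,0.001],[0,0,0]],[[0,0,0.02],[0,0,0]],[[0,0,0.045],[0,0,0]],[[0,0,0.075],[0,0,-0.1]],[[0.008,-0.025,0.09],[0,0,-0.28]],[[0.02,-0.06,0.09],[0,0,-0.46]],[[0.035,-0.11,0.09],[0,0,-0.64]]], "gripper": 0.087}}

```text
time_s: 17.05
position: [0.5457, 0.1407, 0.1408]
tcp_rot: [[-0.287, 0.001, -0.958], [0.958, 0.0, -0.287], [-0.0, -1.0, -0.001]]
force: [-0.0, -0.5, 0.9]
opening: 0.999
```

```bash
python3 st.py; python3 - <<'E'
from rig import *
from h import *
c=capture("side"); P=cloud(c)
q=P[110:200,230:320].reshape(-1,3); t=q[(q[:,2]>.055)&(q[:,2]<.072)&(abs(q[:,0]-.51)<.06)&(abs(q[:,1]-.25)<.06)]
print("cap top",len(t),np.median(t,0))
E
```

```text
t 17.05 p [0.5457 0.1407 0.1408] yaw 106.7 q [   3.1   33.9   96.5    0.    49.5 -103.6] F [-0.  -0.5  0.9] M [ 0.12 -0.13 -0.03] open 86.9
cap top 346 [0.50968517 0.24377978 0.0636499 ]
```

{"name": "play_rows", "arguments": {"commands": [[[0.008,-0.025,0],[0,0,-0.17]],[[0.016,-0.05,0],[0,0,-0.34]],[[0.024,-0.075,0],[0,0,-0.51]],[[0.032,-0.1,0],[0,0,-0.68]],[[0.0393,-0.1212,0],[0,0,-0.85]],[[0.0393,-0.1212,-0.01],[0,0,-1.02]],[[0.0393,-0.1212,-0.025],[0,0,-1.19]],[[0.0393,-0.1212,-0.035],[0,0,-1.36]],[[0.0393,-0.1212,-0.042],[0,0,-1.513]],[[0.0393,-0.1212,-0.042],[0,0,-1.513]]], "gripper": 0.065}}

```text
time_s: 18.35
position: [0.5842, 0.0198, 0.0976]
tcp_rot: [[0.938, -0.002, -0.348], [0.348, 0.0, 0.938], [-0.002, -1.0, 0.001]]
force: [-0.0, -0.6, 0.6]
opening: 0.747
```

```bash
python3 st.py; python3 - <<'E'
from rig import *
from h import *
c=capture("side"); cv2.imwrite("pics/s4.png",cv2.resize(c["frame"][150:260,270:400],None,fx=5,fy=5,interpolation=cv2.INTER_CUBIC)[:,:,::-1])
E
```

```text
t 18.35 p [0.5842 0.0198 0.0976] yaw 20.4 q [ -9.   39.   94.7  -0.   46.4 -29.4] F [-0.  -0.6  0.6] M [-0.01 -0.07 -0.04] open 65.0
```

View pics/s4.png

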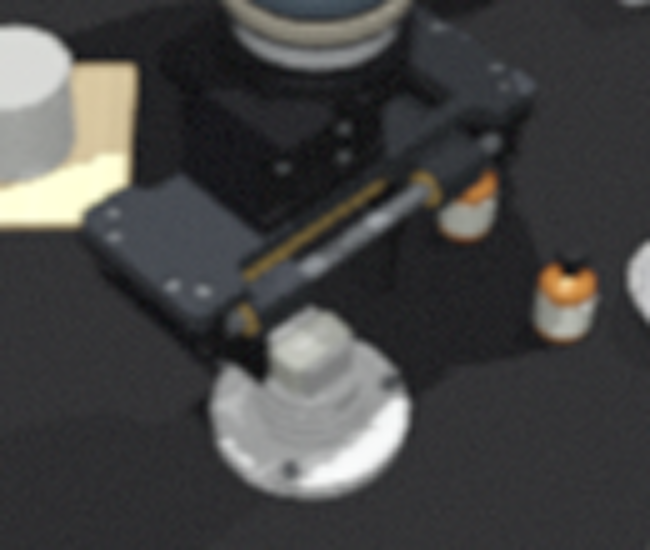

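{"name": "play_rows", "arguments": {"commands": [[[0,0,-0.01],[0,0,0]],[[0,0,-0.02],[0,0,0]],[[0,0,-0.027],[0,0,0]],[[0,0,-0.03],[0,0,0]],[[0,0,-0.03],[0,0,0]]]}}

```text
time_s: 19.02
position: [0.5846, 0.0196, 0.068]
tcp_rot: [[0.938, -0.001, -0.346], [0.346, 0.0, 0.938], [-0.001, -1.0, 0.0]]
force: [-0.2, -0.0, 1.0]
opening: 0.744
```

{"name": "play_rows", "arguments": {"commands": [[[0,0,0],[0,0,0]],[[0,0,0],[0,0,0]],[[0,0,0],[0,0,0]],[[0,0,0],[0,0,0]],[[0,0,0],[0,0,0]]], "gripper": 0.025}}

```text
time_s: 19.65
position: [0.5848, 0.0196, 0.0685]
tcp_rot: [[0.938, 0.0, -0.346], [0.346, -0.0, 0.938], [0.0, -1.0, -0.0]]
force: [-0.2, 0.5, 1.3]
opening: 0.412
```

```bash
python3 st.py
```

```text
t 19.65 p [0.5848 0.0196 0.0685] yaw 20.2 q [ -9.   41.7  95.4  -0.   42.9 -29.2] F [-0.2  0.5  1.3] M [ 0.   -0.11  0.01] open 35.9
```

{"name": "play_rows", "arguments": {"commands": [[[0,0,0.004],[0,0,0]],[[0,0,0.012],[0,0,0]],[[0,0,0.024],[0,0,0]],[[0,0,0.036],[0,0,0]],[[-0.003,-0.018,0.042],[0,0,-0.06]],[[-0.009,-0.05,0.042],[0,0,-0.15]],[[-0.016,-0.085,0.042],[0,0,-0.25]],[[-0.02,-0.107,0.03],[0,0,-0.25]],[[-0.02,-0.11,0.01],[0,0,-0.25]],[[-0.02,-0.11,-0.01],[0,0,-0.25]]]}}

```text
time_s: 20.9
position: [0.5646, -0.0925, 0.0583]
tcp_rot: [[0.995, 0.001, -0.099], [0.099, -0.001, 0.995], [0.001, -1.0, -0.001]]
force: [0.1, -0.3, -1.0]
opening: 0.416
```

{"name": "play_rows", "arguments": {"commands": [[[0,0,-0.012],[0,0,0]],[[0,0,-0.022],[0,0,0]],[[0,0,-0.026],[0,0,0]],[[0,0,-0.028],[0,0,0]],[[0,0,-0.028],[0,0,0]]]}}

```text
time_s: 21.52
position: [0.5649, -0.0903, 0.0306]
tcp_rot: [[0.995, 0.0, -0.103], [0.103, -0.0, 0.995], [0.0, -1.0, -0.0]]
force: [0.5, 0.2, -0.1]
opening: 0.409
```

```bash
python3 st.py
```

```text
t 21.52 p [ 0.5649 -0.0903  0.0306] yaw 5.9 q [-20.3  44.8  97.9  -0.   37.3 -26.2] F [ 0.5  0.2 -0.1] M [-0.03 -0.11  0.01] open 35.5
```

Lower gently to contact.

{"name": "play_rows", "arguments": {"commands": [[[0,0,-0.001],[0,0,0]],[[0,0,-0.0017],[0,0,0]],[[0,0,-0.002],[0,0,0]],[[0,0,-0.002],[0,0,0]]]}}

```text
time_s: 22.02
position: [0.5648, -0.0904, 0.0285]
tcp_rot: [[0.995, 0.0, -0.103], [0.103, -0.0, 0.995], [0.0, -1.0, -0.0]]
force: [-0.0, 0.4, 1.2]
opening: 0.409
```

{"name": "play_rows", "arguments": {"commands": [[[0,0,-0.0005],[0,0,0]],[[0,0,-0.0008],[0,0,0]],[[0,0,-0.0008],[0,0,0]]]}}

```text
time_s: 22.4
position: [0.5648, -0.0904, 0.0285]
tcp_rot: [[0.995, 0.0, -0.103], [0.103, -0.0, 0.995], [0.0, -1.0, -0.0]]
force: [-0.9, 0.7, 6.5]
opening: 0.407
```

{"name": "play_rows", "arguments": {"commands": [[[0,0,0.0005],[0,0,0]],[[0,0,0.0005],[0,0,0]],[[0,0,0.0005],[0,0,0]],[[0,0,0.0005],[0,0,0]],[[0,0,0.012],[0,0,0]],[[0,0,0.028],[0,0,0]],[[0,0,0.045],[0,0,0.14]],[[0,0,0.05],[0,0,0.31]],[[0,0,0.05],[0,0,0.48]],[[0,0,0.05],[0,0,0.65]]], "gripper": 0.065}}

```text
time_s: 23.65
position: [0.5652, -0.0905, 0.0792]
tcp_rot: [[0.726, 0.002, -0.688], [0.688, -0.001, 0.726], [0.001, -1.0, -0.002]]
force: [-0.2, 0.9, 0.4]
opening: 0.75
```

{"name": "play_rows", "arguments": {"commands": [[[0,0,0],[0,0,0.17]],[[0,0,0],[0,0,0.34]],[[0,0,0],[0,0,0.51]],[[0,0,0],[0,0,0.68]],[[0,0,0],[0,0,0.85]],[[0,0,0],[0,0,0.92]],[[0,0,0],[0,0,0.92]]]}}

```text
time_s: 24.52
position: [0.5652, -0.0905, 0.0788]
tcp_rot: [[-0.101, 0.002, -0.995], [0.995, -0.001, -0.101], [-0.001, -1.0, -0.002]]
force: [0.8, 0.2, 0.7]
opening: 0.747
```

```bash
python3 st.py; python3 - <<'E'
from rig import *
from h import *
c=capture("side"); u=np.array([0.565,-.09,.02,1]); p=np.linalg.inv(c["cam_to_world"])@u; k=c["mtx"]@(p[:3]/p[2]); print(k)
x,y=int(k[0]),int(k[1]); cv2.imwrite("pics/s5.png",cv2.resize(c["frame"][y-60:y+50,x-65:x+65],None,fx=5,fy=5,interpolation=cv2.INTER_CUBIC)[:,:,::-1])
P=cloud(c); q=P[y-40:y+40,x-40:x+40].reshape(-1,3); f=c["frame"][y-40:y+40,x-40:x+40].reshape(-1,3)
t=q[(f.min(1)>110)&(q[:,2]>.014)&(q[:,2]<.026)]; print(len(t),t.mean(0),cv2.minAreaRect(t[:,:2].astype(np.float32)*1000))
E
```

```text
t 24.52 p [ 0.5652 -0.0905  0.0788] yaw 95.8 q [ -20.3   40.1   97.1    0.    42.7 -116.1] F [0.8 0.2 0.7] M [ 0.13 -0.17  0.01] open 65.0
[342.88872432 269.46952545   1.        ]
106 [ 0.55734736 -0.06127768  0.01886002] ((558.33154296875, -73.91732788085938), (22.156288146972656, 227.7512664794922), 1.995809555053711)
```

View pics/s5.png

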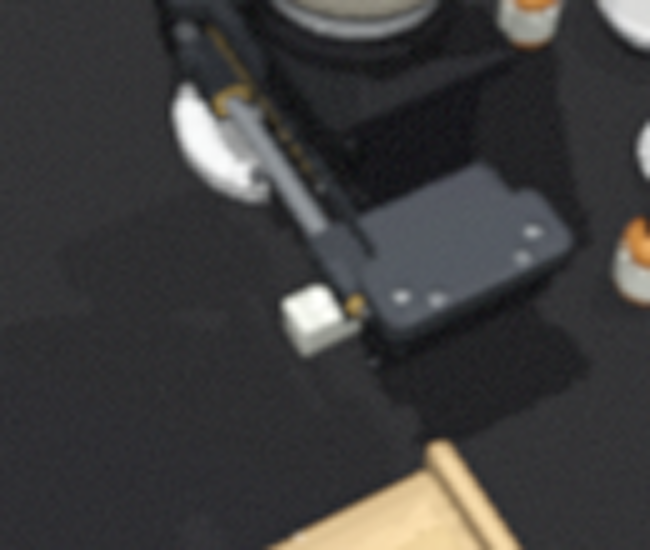

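{"name": "play_rows", "arguments": {"commands": [[[0,0,-0.012],[0,0,0]],[[0,0,-0.026],[0,0,0]],[[0,0,-0.04],[0,0,0]],[[0,0,-0.047],[0,0,0]],[[0,0,-0.05],[0,0,0]],[[0,0,-0.05],[0,0,0]]]}}

```text
time_s: 25.32
position: [0.5647, -0.0904, 0.0273]
tcp_rot: [[-0.102, -0.0, -0.995], [0.995, 0.0, -0.102], [0.0, -1.0, 0.0]]
force: [-0.1, -0.4, 0.8]
opening: 0.747
```

{"name": "play_rows", "arguments": {"commands": [[[0,0,0],[0,0,0]],[[0,0,0],[0,0,0]],[[0,0,0],[0,0,0]],[[0,0,0],[0,0,0]],[[0,0,0],[0,0,0]],[[0,0,0],[0,0,0]]], "gripper": 0.008}}

```text
time_s: 26.08
position: [0.5647, -0.0903, 0.0276]
tcp_rot: [[-0.102, -0.0, -0.995], [0.995, 0.0, -0.102], [0.0, -1.0, -0.0]]
force: [-0.8, -0.2, 0.4]
opening: 0.203
```

```bash
python3 st.py
```

```text
t 26.07 p [ 0.5647 -0.0903  0.0276] yaw 95.9 q [ -20.3   45.1   97.9    0.    37.  -116.1] F [-0.8 -0.2  0.4] M [ 0.13 -0.15 -0.01] open 17.7
```

{"name": "play_rows", "arguments": {"commands": [[[0,0,0.006],[0,0,0]],[[0,0,0.02],[0,0,0]],[[0,0,0.038],[0,0,0]],[[-0.002,-0.015,0.052],[0,0,0]],[[-0.007,-0.045,0.055],[0,0,0]],[[-0.012,-0.08,0.055],[0,0,0]],[[-0.016,-0.108,0.055],[0,0,0]],[[-0.0172,-0.119,0.055],[0,0,0]],[[-0.0172,-0.119,0.05],[0,0,0]],[[-0.0172,-0.119,0.05],[0,0,0]]]}}

```text
time_s: 27.32
position: [0.547, -0.2082, 0.0771]
tcp_rot: [[-0.103, -0.002, -0.995], [0.995, 0.001, -0.103], [0.001, -1.0, 0.001]]
force: [0.3, -0.3, 0.3]
opening: 0.202
```

```bash
python3 st.py; python3 - <<'E'
from rig import *
from h import *
c=capture("side"); cv2.imwrite("pics/s6.png",cv2.resize(c["frame"][270:400,270:430],None,fx=4.5,fy=4.5,interpolation=cv2.INTER_CUBIC)[:,:,::-1])
E
```

```text
t 27.32 p [ 0.547  -0.2082  0.0771] yaw 95.9 q [ -31.8   40.9   95.1    0.    44.1 -127.7] F [ 0.3 -0.3  0.3] M [ 0.07 -0.17 -0.04] open 17.6
```

View pics/s6.png

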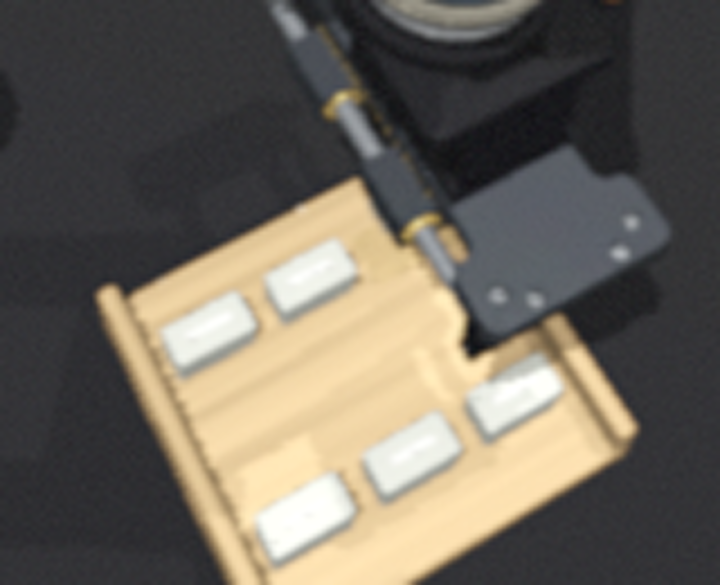

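Aligned over the empty place beside the row. Lower to 3 mm above, then to contact.

{"name": "play_rows", "arguments": {"commands": [[[0,-0.0005,-0.01],[0,0,0]],[[0,-0.0005,-0.021],[0,0,0]],[[0,-0.0005,-0.03],[0,0,0]],[[0,-0.0005,-0.036],[0,0,0]],[[0,-0.0005,-0.038],[0,0,0]],[[0,-0.0005,-0.039],[0,0,0]],[[0,-0.0005,-0.04],[0,0,0]]]}}

```text
time_s: 28.25
position: [0.5477, -0.21, 0.0378]
tcp_rot: [[-0.102, 0.001, -0.995], [0.995, -0.0, -0.102], [-0.0, -1.0, -0.001]]
force: [0.4, -0.4, -0.1]
opening: 0.204
```

{"name": "play_rows", "arguments": {"commands": [[[0,0,-0.0005],[0,0,0]],[[0,0,-0.001],[0,0,0]],[[0,0,-0.001],[0,0,0]]]}}

```text
time_s: 28.62
position: [0.5477, -0.21, 0.0376]
tcp_rot: [[-0.102, 0.001, -0.995], [0.995, -0.001, -0.102], [-0.001, -1.0, -0.001]]
force: [-0.6, -0.1, 5.3]
opening: 0.205
```

Contact. Release, rise and move clear.

{"name": "play_rows", "arguments": {"commands": [[[0,0,0.0005],[0,0,0]],[[0,0,0.0005],[0,0,0]],[[0,0,0.0005],[0,0,0]],[[0,0,0.0005],[0,0,0]],[[0,0,0.012],[0,0,0]],[[0,0,0.035],[0,0,0]],[[0,0,0.07],[0,0,0]],[[0,0,0.11],[0,0,0]],[[0,0,0.14],[0,0,0]]], "gripper": 0.045}}

```text
time_s: 29.75
position: [0.5479, -0.2101, 0.1791]
tcp_rot: [[-0.102, 0.002, -0.995], [0.995, -0.001, -0.102], [-0.001, -1.0, -0.002]]
force: [-0.1, 0.7, -0.4]
opening: 0.519
```

{"name": "play_rows", "arguments": {"commands": [[[-0.03,0.04,0],[0,0,0]],[[-0.06,0.085,0],[0,0,0]],[[-0.06,0.14,0],[0,0,0]],[[-0.06,0.195,0],[0,0,0]],[[-0.06,0.25,0],[0,0,0]],[[-0.06,0.25,0],[0,0,0]],[[-0.06,0.25,0],[0,0,0]]]}}

```text
time_s: 30.62
position: [0.4878, 0.0399, 0.1771]
tcp_rot: [[-0.103, 0.001, -0.995], [0.995, -0.001, -0.103], [-0.001, -1.0, -0.001]]
force: [-0.3, -0.5, 1.0]
opening: 0.518
```

```bash
python3 st.py; python3 - <<'E'
from rig import *
from h import *
c=capture("side"); cv2.imwrite("pics/s7.png",c["frame"][:,:,::-1])
for n in("side","top"):
    c=capture(n); P=cloud(c); hsv=cv2.cvtColor(c["frame"],cv2.COLOR_RGB2HSV)
    m=(hsv[:,:,1]<50)&(hsv[:,:,2]>130)&(P[:,:,2]>.024)&(P[:,:,2]<.036)&(abs(P[:,:,0]-.5041)<.09)&(abs(P[:,:,1]+.2543)<.08)
    k,l,s,_=cv2.connectedComponentsWithStats(m.astype(np.uint8))
    for i in range(1,k):
        if s[i,4]>25: p=P[l==i]; print(n,s[i,4],p.mean(0).round(4),[np.round(v,1) for v in cv2.minAreaRect(p[:,:2].astype(np.float32)*1000)])
    m=(P[:,:,2]>.058)&(P[:,:,2]<.07)&(np.hypot(P[:,:,0]-.51,P[:,:,1]-.25)<.06); p=P[m]; print("cap",len(p),p.mean(0) if len(p) else "")
E
```

```text
t 30.62 p [0.4878 0.0399 0.1771] yaw 95.9 q [  -8.4   26.1  105.4   -0.    48.5 -104.3] F [-0.3 -0.5  1. ] M [ 0.09 -0.13 -0.01] open 45.1
side 186 [ 0.5482 -0.2114  0.0301] [array([ 549.1, -210.6]), array([35.7, 18.3]), np.float64(4.6)]
side 195 [ 0.5003 -0.2142  0.0301] [array([ 501. , -213.5]), array([35.7, 18.3]), np.float64(5.4)]
side 207 [ 0.4528 -0.219   0.0299] [array([ 453.4, -217.8]), array([36.1, 18.7]), np.float64(6.3)]
side 220 [ 0.5563 -0.2884  0.0301] [array([ 557.2, -287.7]), array([36.6, 18.3]), np.float64(5.1)]
side 238 [ 0.5087 -0.2934  0.0301] [array([ 509.1, -292.5]), array([36. , 18.8]), np.float64(7.0)]
side 252 [ 0.4611 -0.2982  0.0301] [array([ 461.9, -297.5]), array([36.6, 18.8]), np.float64(7.2)]
cap 25 [0.49506053 0.23419421 0.06250101]
top 108 [ 0.5556 -0.2883  0.029 ] [array([ 555.8, -288.2]), array([35.5, 18.1]), np.float64(3.7)]
top 108 [ 0.5476 -0.211   0.0289] [array([ 548.3, -211.8]), array([35.7, 17.7]), np.float64(7.5)]
top 111 [ 0.5077 -0.2931  0.029 ] [array([ 508.1, -293.6]), array([35.4, 17. ]), np.float64(6.7)]
top 113 [ 0.4993 -0.2136  0.029 ] [array([ 499.3, -213.9]), array([35.1, 16.9]), np.float64(6.0)]
top 114 [ 0.4599 -0.298   0.0293] [array([ 460. , -298.3]), array([34.8, 17.7]), np.float64(5.0)]
top 112 [ 0.4515 -0.2185  0.0294] [array([ 452.1, -218.8]), array([35.1, 17.7]), np.float64(7.0)]
cap 594 [0.51037048 0.24794451 0.06211975]
```

View pics/s7.png

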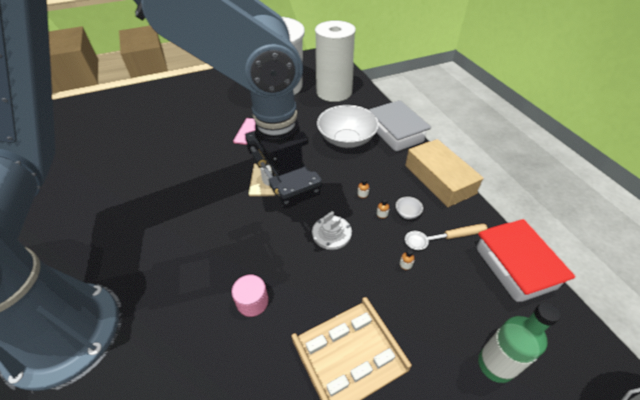

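```bash
python3 -c "
from rig import *
print(hand_in())"
```

```text
the job is handed in; nothing more can be done
None
```

The job is done and handed in at about 31 s of the 72 s allowed. The hand-in reports no verdict, so this rests on my own checks.

**Cap:** I unscrewed it in two grips, about 7.7 rad in all, and kept hold as it came free. I then lifted it off and stood it on the plywood board. During the first part of the turn the side force reached about 16 N because the grip was 2–3 mm off centre. I corrected for that and it fell to almost nothing. The last top view puts the cap within about 3 mm of the board's centre. Its top is at 62–64 mm, which matches standing flat on the board. The last side view saw only a small part of the cap past the gripper, so I did not use its position.

**Bar:** I lifted it out by its ends, stood it on the bare table and let go, then took it by its long sides and set it on the slip.
- **Position:** the last measurements put it about 2 mm from where the slip should be. The slip itself was hard to see, so I worked its place out from the board and the neighbouring bars.
- **Alignment:** it is within about 2° of its row, and its top is at 29–30 mm, so it lies flat on the board.

**Everything else:** the finished bars measure within about 1 mm of where they started. In the last picture the bottles look undisturbed, but I did not measure them, and I made no separate check of the clear shell. The gripper was open and clear of everything at hand-in.

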